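# Load the carving block and latch the spring hold-down bar

## Task

Lay the pale carving block with the blue ends squarely in the middle of the cork pad of the hold-down jig, long side along the jig. Then draw the spring bar down over it by its yellow handle, hold it pressed down while you slide it sideways under the red catch, and ease it up so that the catch keeps it and its white foot clamps the block. Never let the bar fly back up, and leave the other things on the bench where they are.

Things in the scene. Friction and masses are not known exactly. Their poses are not given: they have to be found in the camera images.
- block_c (a point): centre of the loose carving block: pale wood, blue painted ends, 90 x 50 x 30 mm (its x = long side, y = 50 mm width, z up, 110 g or so); lies flat on the bench at the start. A plain dark walnut block of the same size lies near: not to be moved.
- pad (a point): centre of the top face of the cork pad (100 x 60 mm, 20 mm above the bench) on the fixed wooden jig (base 230 x 150 x 16 mm). Jig frame: x runs along the bar from handle end (-x) to hinge end (+x), y across, z up. The block's long side goes along x (either way round). The jig's position and yaw vary.
- hinge (a point): point on the bar's fixed hinge axis, on the jig's centre line, 85 mm in jig +x from the pad centre, 75 mm above the bench. The axis runs along jig y.
- handle (a point): centre of the yellow handle disc at the bar's end: 30 mm in diameter, 24 mm thick along jig y (pinch it on its flat faces, along jig y; it pivots between the fingers). It swings on a 205 mm radius about the hinge axis. Latched, it is 75 mm above the bench, 120 mm in jig -x of the pad centre. The bar is steel, 14 mm wide, 10 mm high, its centre line through hinge axis and handle.
- bar (a joint): angle of the bar (rad): 0 = at rest, thrown back 15 degrees past upright (elevation 1.833 rad above the jig's -x direction); grows as it is drawn down; 1.833 = level (latched), 1.943 = lower stop. A torsion spring always drives it back to 0, needing 1 to 2 N at the handle at first and 6 to 8 N at the bottom; the handle may creep some millimetres in the grip.
- carriage (a joint): how far (m) the whole bar has slid along its hinge axis towards the catch, in jig -y: 0 = at rest, 0.024 = end of travel. A light spring (about 2 N) pushes it back to 0. To latch: bar down beside the lip at carriage 0, to 1.90 rad or more (14 mm lower at the handle than level), slide 22 mm or more to pass the tooth, then let it rise to about 1.83 rad against the lip.
- catch (a point): middle of the underside of the red catch's lip, 80 mm above the bench, 70 mm in jig -x and 24 mm in jig -y of the pad centre. The lip is 14 mm long in x, spans 10 to 44 mm in -y of the jig's centre line, top at 88 mm, on a post at its outer side. A tooth at its inner edge (10 to 14 mm) hangs to 72 mm and keeps the latched bar from sliding back.
- foot: white slick nylon foot (26 mm disc) on a sprung stem under the bar, 85 mm from the hinge, its bottom 29 mm below the bar's centre line; gives way up to 18 mm (0.6 N per mm). It presses on the middle of the block when the bar is latched.
- walnut: plain dark walnut block, 90 x 50 x 30 mm, origin at its underside; leave alone
- paint_a: white paint jar, blue label, 48 mm wide, 85 mm high; leave alone
- paint_b: green glass bottle, red label, 44 mm wide, 90 mm high; leave alone
- tray: clear divided tray, 120 x 170 x 35 mm; leave alone
- brush: brush, 170 mm, lying beside the hinge end of the jig; leave alone
- pliers: red-handled pliers, about 140 mm, lying; leave alone
- hammer: hammer, 240 mm, lying; leave alone
Mind the look-alikes: they are no part of the job. What is shaped like the part that bears block_c but orange or pink is not meant.

How it is judged:
On the way, in this order (a step that is already met when the one before it is completed fails the run):
1. the block lies squarely on the cork pad while the bar is still up (horizontal distance between block_c and pad below 0.01 m and z of block_c in the frame of pad below 0.019 m and angle between the x axis of block_c and the x axis of pad, either way round below 0.15 rad and angle between block_c's own z axis and vertical below 0.08 rad and value of joint bar below 0.5 rad), for 0.2 s.
2. the bar is drawn down over the block (value of joint bar above 1.7 rad), for 0.1 s.
At the end, for the whole second after the job is handed in: Block flat on the cork pad: centre within 10 mm of the pad's, long side within 0.15 rad of jig x. Bar at rest under the lip, behind the tooth (bar 1.79 to 1.85 rad, carriage over 17 mm), foot pressing with over 1 N (horizontal distance between block_c and pad below 0.01 m and z of block_c in the frame of pad below 0.019 m and angle between the x axis of block_c and the x axis of pad, either way round below 0.15 rad and angle between block_c's own z axis and vertical below 0.08 rad and value of joint bar between 1.79 and 1.85 rad and value of joint carriage above 0.017 m and velocity of joint bar between -0.1 and 0.1 rad/s and contact force between foot and anything else above 1 N); the robot touches nothing.
It fails at once if the bar flies back up (faster than 5 rad/s, past 1.6 rad) (velocity of joint bar below -5 rad/s and value of joint bar below 1.6 rad).
It fails at once if another thing on the bench is pushed more than 30 mm (distance of any of walnut, paint_a, paint_b, tray, brush, pliers, hammer from where it was at the start of the episode above 0.03 m).
It also fails if it takes over 67 s, if anything falls off the work surface, if the arm or the gripper's body presses on something with over 40 N, if the wrist force passes 120 N, or if a joint passes its speed limit or range.

## Robot

A 7-joint arm with a two-finger parallel gripper is mounted at the origin on the work surface. World frame = base frame: x ahead of the robot, y to its left, z up, the work surface at z = 0. Lengths are in m, angles in rad, forces in N, time in s.
With the tool pointing down it reaches from about 0.425 to 0.825 m from the base axis. Payload 3.6 kg.
Tool frame: the origin (TCP) lies at the very end of the fingers, on their centre line; the grasp point (between the pads) lies 19 mm behind it; z points along the fingers, y is the line along which they close (so a half turn about z gives the same grasp; the last joint's range is limited). The gripper opens to 85 mm and grips with 20 to 120 N. Pads are 22 mm wide; open, the fingers measure 114 mm over their backs; the gripper's body (76 mm by 85 mm) begins 54 mm behind the grasp point. The pads swing forward as they close: fully open they stand 13 mm farther back than shut.
Start: joints at [1.192, 0.615, -0.013, 1.423, 0.008, 1.103, -0.04], TCP at [0.224, -0.61, 0.231] pointing down, gripper open.
Joint ranges: [-3.12, 3.12], [-0.3, 2.06], [-1.34, 1.32], [0.26, 2.42], [-1.36, 4.5], [0.01, 1.98], [-2.84, 2.84]. Speed limits (rad/s): [2.79, 2.79, 3.14, 3.14, 3.14, 3.14, 3.14].

## Interface

Orientations are given as a unit quaternion [x, y, z, w].
In Python, from station import get_obs, camera, hand_in, search_frame, outline_of gives the robot as it stands.
- The arm moves only by the tool arm_command, never from a script. Its argument "rows" is a list of rows, each a list of 5 numbers: the shift along the tool's x, y, z as a fraction of full scale, then the turn about the tool's z as a fraction of full scale, then the opening, from -1 (shut) to 1 (fully open), so that 0 is half open. In form: [[x, y, z, spin, jaw], ...]. A call has exactly 8 rows; each row is the pose to reach, as a shift and turn from the pose commanded when the call began, along the tool's axes at that moment; what a row does not reach only later rows make up. Full scale, the value 1, is 150 mm for a shift and pi/2 rad for a turn. A row lasts 1/8 s, in which the tool goes at most 62.5 mm and 10.7 degrees, less where a joint would pass 70% of its speed; a pose out of reach is approached as far as the arm can. A call with a number of a shift or a turn outside -1 to 1 is refused whole. A call with a gripper value outside its range is refused whole. The fingers move at their own pace and stop on an object; the grip force is fixed at half the most. Time passes only in rows, so rows that repeat a pose let the fingers close, or fill a call up. It gives the time, the measured TCP pose, the force, the opening and the grip force at its end, in the units of the state.
- get_obs(): the state, without advancing time (a new reading comes with each control period).
- camera(name): name is "scene" or "side" or "wrist"; returns a dict with "pixels" (420x560x3 uint8, red, green, blue), "K" (3x3 intrinsics, pixels), "k1" (the pictures are not rectified: a ray, as slopes to the right and down, at radius r is drawn at 1 + k1 r^2 times it, then the intrinsics apply), "rvec" (rotation vector, rad) and "tvec" (3), from world to camera coordinates, as OpenCV has them. Camera axes: x right, y down, z forward; pixel columns grow to the right and rows downward; lengths in m; the calibration is good to about 2 mm. A picture is of the moment at which its call begins. There is no depth.
- hand_in(): hands the job in; it is judged then, once.
Trained networks look in a picture, given as the dict that the camera call returned (one of the last four; its "shot" number tells which), for a name from the list of things; names that differ only in an ending like _2 or _b are one class to them, and where a whole thing is asked for, a point or a joint stands for the part that bears it (a point fixed in the world has none). Each returns a list of dicts, best first, with "confidence" (0 to 1); they miss things now and then, are a little off and sometimes report something else, mostly with a low value. They report only what shows in the picture. A call takes as long as a camera call. They do not tell look-alikes from the thing itself.
- search_frame(name, picture): "extent" ([centre column, centre row, width, height] in pixels, round what is visible of it).
- outline_of(name, picture): "pixels" (420x560 bool, what is visible of it) and "extent" ([centre column, centre row, width, height] in pixels, round what is visible of it).
The state is a dict: "t": time; "joints": joint angles; "dq": joint speeds; "joint_efforts": joint torques, N m; "ee_pos": TCP position; "ee_rot": TCP orientation; "contact_force": force on the tool from outside, world axes, zero at the start; "torque": the same for the moment, N m; "opening": finger opening in m; "gripper_force": force on a finger pad.
Only numpy, scipy, OpenCV 4.12 (cv2) and the standard library are available. Lean on these libraries where they do the work, as an engineer would, in place of code of your own. Each camera call takes 0.05 s, during which the arm holds its last target. There are 200 camera calls.

## Working session

There is one attempt and no reset: what is moved stays moved. The work goes in short steps, Python scripts to look and compute and a tool call to move; the robot and the scene stay as the last step left them, time stands still between calls to the robot, and variables do not carry over. Pictures are saved under pics/ and viewed, at most 10 in all, crops included, and the job is handed in when it is done.

Besides the shell and the picture viewer there is one more tool, called after "Request:" as a command line: name --pt "numbers of a row" for each row, then --argument value for the rest. arm_command: Moves the arm, as the interface text tells. Shift numbers are shares of 150 mm and turn numbers shares of pi/2 rad, none past 1 either way. Its arguments: {"type":"object","properties":{"rows":{"type":"array","items":{"type":"array","items":{"type":"number"}}}},"required":["rows"]}

```bash
mkdir -p pics; ls
python3 - <<'E'
from station import *
import cv2,numpy as np
for n in ["scene","side"]:
    c=camera(n); cv2.imwrite(f"pics/{n}0.png",c["pixels"][:,:,::-1])
    print(n,c["k1"],c["K"].tolist() if hasattr(c["K"],"tolist") else c["K"],c["rvec"],c["tvec"])
    for o in ["block_c","pad","handle","walnut","catch","foot","bar"]:
        try: print(o,[(np.round(d["extent"]).tolist(),round(d["confidence"],2)) for d in search_frame(o,c)])
        except Exception as e: print(o,e)
print(get_obs())
E
```

```text
pics
scene -0.07249010434367523 [[392.5333060430095, 0.0, 284.35425395646246], [0.0, 392.5333060430095, 211.4485726662946], [0.0, 0.0, 1.0]] [ 2.21095825  0.74484564 -0.34093205] [-0.44394392 -0.13535275  1.64176145]
block_c [([254.0, 278.0, 30.0, 25.0], 0.74), ([276.0, 307.0, 34.0, 30.0], 0.69), ([324.0, 173.0, 32.0, 9.0], 0.6), ([261.0, 246.0, 16.0, 26.0], 0.55)]
pad [([298.0, 183.0, 62.0, 110.0], 0.88), ([153.0, 302.0, 46.0, 31.0], 0.41)]
handle [([309.0, 157.0, 11.0, 58.0], 0.66), ([220.0, 257.0, 32.0, 31.0], 0.23)]
walnut [([219.0, 259.0, 33.0, 27.0], 0.93)]
catch [([296.0, 183.0, 57.0, 109.0], 0.95)]
foot [([255.0, 277.0, 33.0, 24.0], 0.61)]
bar [([307.0, 163.0, 11.0, 63.0], 0.53)]
side -0.03270147688696112 [[427.17087105435223, 0.0, 282.3962450409513], [0.0, 427.17087105435223, 216.4369489304186], [0.0, 0.0, 1.0]] [ 2.10635931 -0.30514943  0.18489824] [-0.56123214  0.1912442   1.33793955]
block_c [([352.0, 284.0, 33.0, 28.0], 0.9), ([307.0, 282.0, 26.0, 28.0], 0.74), ([266.0, 264.0, 36.0, 20.0], 0.68), ([255.0, 197.0, 66.0, 107.0], 0.54)]
pad [([256.0, 198.0, 68.0, 110.0], 0.5
[... 303 characters left out ...]
 'joints': array([ 1.19250989,  0.61486149, -0.01261032,  1.42338631,  0.00809582,
        1.10342291, -0.04042083]), 'dq': array([-0.00094192,  0.0012054 , -0.00115654, -0.00070632, -0.00044573,
        0.00118129, -0.00071381]), 'joint_efforts': array([-2.02857473e-04, -4.69053304e+01,  2.59063812e-01, -1.71335274e+01,
        1.00756186e-02,  1.71037133e-03, -3.80579323e-06]), 'ee_pos': array([ 0.22399256, -0.61015605,  0.23132676]), 'ee_rot': array([ 9.84568187e-01,  1.75001385e-01,  1.98372947e-05, -1.83025529e-05]), 'contact_force': array([ 0.78252585,  0.17163095, -0.49610288]), 'torque': array([0.02737264, 0.01648045, 0.04142856]), 'gripper_force': 0.0, 'opening': 0.0856543325596555}
```

Run:
```python
import cv2,numpy as np
a=cv2.imread("pics/scene0.png");b=cv2.imread("pics/side0.png")
A=cv2.resize(a[110:350,130:400],None,fx=2.2,fy=2.2,interpolation=cv2.INTER_CUBIC);B=cv2.resize(b[110:350,180:400],None,fx=2.5,fy=2.5,interpolation=cv2.INTER_CUBIC)
cv2.imwrite("pics/a.png",A);cv2.imwrite("pics/b.png",B);print(A.shape,B.shape)
```

```text
(528, 594, 3) (600, 550, 3)
```

View pics/a.png

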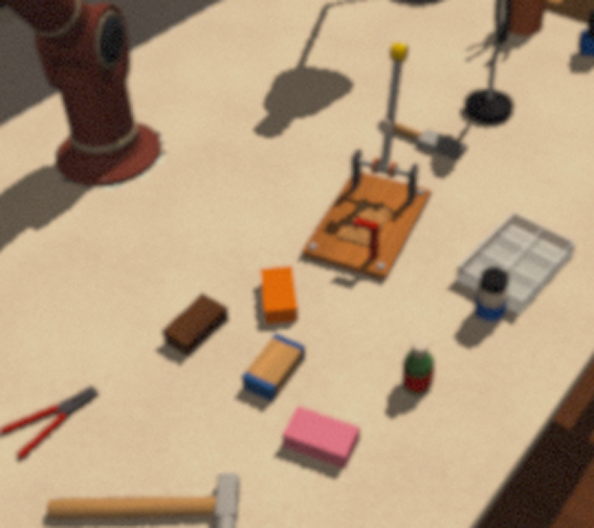

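View pics/b.png

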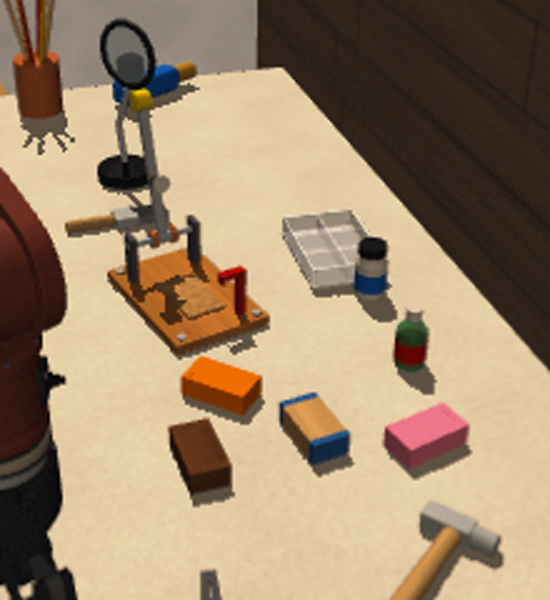

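The real block (pale, blue ends) shows at scene (254,277) and side (306,281). Its look-alikes are orange at scene (257,244) and side (268,264), pink at (276,308) and (351,284), and walnut at (219,257) and (260,292). The jig, with its red catch and yellow handle, is at scene (297,213) and (311,133). I'll now compute poses from both views.

```bash
cat > h.py <<'E'
import numpy as np,cv2
from scipy.optimize import least_squares,minimize
from scipy.spatial.transform import Rotation as R
def proj(c,P):
    P=np.atleast_2d(P); q=P@cv2.Rodrigues(np.array(c["rvec"],float))[0].T+np.ravel(c["tvec"])
    s=q[:,:2]/q[:,2:]; s=s*(1+c["k1"]*(s**2).sum(1,keepdims=True))
    K=np.array(c["K"]); return s*[K[0,0],K[1,1]]+K[:2,2]
def box(p,L=.09,W=.05,z0=0,z1=.03):
    x,y,a=p; c,s=np.cos(a),np.sin(a)
    return np.array([[x+c*u-s*v,y+s*u+c*v,z] for u in(-L/2,L/2) for v in(-W/2,W/2) for z in(z0,z1)])
def inplane(c,uv,z):
    f=lambda w: proj(c,[w[0],w[1],z])[0]-uv
    return least_squares(f,[.5,-.2]).x
def fitbox(views,p0,z0=0,z1=.03):
    # views: (cam, mask); 1-IoU of the hull, in 4x supersampled pixels
    def cost(p):
        e=0
        for c,m in views:
            h=cv2.convexHull((proj(c,box(p,z0=z0,z1=z1))*64).astype(np.int32))
            im=np.zeros((420*4,560*4),np.uint8); cv2.fillConvexPoly(im,(h//16+2),1)
            M=cv2.resize(m.astype(np.uint8),None,fx=4,fy=4,interpolation=0)
            e+=1-(im&M).sum()/max(1,(im|M).sum())
        return e/len(views)
    best=None
    for a in np.arange(0,np.pi,np.pi/8):
        r=minimize(cost,[p0[0],p0[1],a],method="Nelder-Mead",options=dict(initial_simplex=[[p0[0],p0[1],a],[p0[0]+.01,p0[1],a],[p0[0],p0[1]+.01,a],[p0[0],p0[1],a+.2]],maxiter=70))
        if best is None or r.fun<best.fun: best=r
    return best.x,best.fun
def jig(p,u,v,z):
    x,y,a=p[:3]; return [x+np.cos(a)*u-np.sin(a)*v,y+np.sin(a)*u+np.cos(a)*v,z]
E
python3 - <<'E'
from station import *
from h import *
cs,cd=camera("scene"),camera("side")
V=[]
for c,uv in((cs,(254,277)),(cd,(306,281))):
    for d in outline_of("block_c",c):
        e=d["extent"]
        if np.hypot(e[0]-uv[0],e[1]-uv[1])<7: V.append((c,np.array(d["pixels"])));print(e,d["confidence"],d["pixels"].sum());break
p0=inplane(cs,np.array([254,277]),.02);print(p0,inplane(cd,np.array([306,281]),.02))
print("block",fitbox(V,p0))
S=lambda x,y:np.array([130+x/2.2,110+y/2.2]); D=lambda x,y:np.array([180+x/2.5,110+y/2.5])
obs=[] # (cam,pix,u,v,z) u None->base corner with offset
pts=[(cs,S(302,255),-1,.075),(cs,S(385,276),-1,-.075),(cs,S(432,192),1,-.075),
     (cd,D(108,274),1,.075),(cd,D(181,350),-1,.075),(cd,D(268,317),-1,-.075)]
hd=[(cs,S(399,51)),(cd,D(141,99))]
def f(p):
    r=[proj(c,jig(p,p[3]+s*.115,v,.014))[0]-uv for c,uv,s,v in pts]
    r+=[proj(c,jig(p,.138,0,.273))[0]-uv for c,uv in hd]
    return np.ravel(r)
for a in(0,1.5,3,-1.5):
    r=least_squares(f,[.6,0,a,0]); print(r.cost,r.x,np.round(r.fun,1))
E
```

```text
[305.6, 282.3, 28.1, 29.6] 0.73 535
[ 0.60098883 -0.21121151] [ 0.596513   -0.21467602]
block (array([ 0.59753697, -0.20812309,  1.73320932]), np.float64(0.06142229234757124))
4.872390343984397 [0.52318412 0.12002676 1.83114056 0.00908077] [-1.1 -1.1  0.2  0.6 -0.7 -0.6 -0.  -1.  -0.4 -0.7  2.1 -0.3 -0.2  0.1
 -0.2 -0.1]
4.872390343988301 [0.52318412 0.12002676 1.83114059 0.00908077] [-1.1 -1.1  0.2  0.6 -0.7 -0.6 -0.  -1.  -0.4 -0.7  2.1 -0.3 -0.2  0.1
 -0.2 -0.1]
4.872390343984817 [0.52318412 0.12002676 1.83114057 0.00908077] [-1.1 -1.1  0.2  0.6 -0.7 -0.6 -0.  -1.  -0.4 -0.7  2.1 -0.3 -0.2  0.1
 -0.2 -0.1]
4.8723903439844785 [ 0.52318412  0.12002676 -4.45204475  0.00908077] [-1.1 -1.1  0.2  0.6 -0.7 -0.6 -0.  -1.  -0.4 -0.7  2.1 -0.3 -0.2  0.1
 -0.2 -0.1]
```

Request:
arm_command --pt "0.25 -0.12 0 -0.11 1" --pt "0.5 -0.25 0 -0.22 1" --pt "0.75 -0.37 0 -0.33 1" --pt "1 -0.5 0 -0.44 1" --pt "1 -0.5 0 -0.55 1" --pt "1 -0.5 0 -0.66 1" --pt "1 -0.5 0 -0.77 1" --pt "1 -0.5 0 -0.88 1"

```text
t: 2.0
ee_pos: [0.3389, -0.4882, 0.2314]
ee_rot: [0.645, 0.764, -0.0, 0.0]
contact_force: [-0.1, 0.1, -0.8]
opening: 0.0854
gripper_force: 0.0
```

Request:
arm_command --pt "0.2 0.25 0 0 1" --pt "0.4 0.5 0 0 1" --pt "0.6 0.75 0 0 1" --pt "0.78 1 0 0 1" --pt "0.78 1 0 0 1" --pt "0.78 1 0 0 1" --pt "0.78 1 0 0 1" --pt "0.78 1 0 0 1"

```text
t: 3.0
ee_pos: [0.4669, -0.3495, 0.2312]
ee_rot: [0.648, 0.762, -0.0, -0.0]
contact_force: [0.2, -0.1, 0.0]
opening: 0.0854
gripper_force: 0.0
```

```bash
cat >> h.py <<'E'
def plan(o,tgt,yaw):
    """shift/turn in tool units to TCP target tgt with tool y at world angle yaw"""
    M=R.from_quat(o["ee_rot"]).as_matrix(); d=M.T@(np.array(tgt)-o["ee_pos"])
    y=np.arctan2(M[1,1],M[0,1]); t=-((yaw-y+np.pi/2)%np.pi-np.pi/2)
    return np.round(np.r_[d/.15,t/(np.pi/2)],3),round(y,3)
E
python3 - <<'E'
from station import *
from h import *
o=get_obs();print(o["ee_pos"],o["joints"]);print(plan(o,[.5975,-.208,.15],.162))
c=camera("wrist");cv2.imwrite("pics/w0.png",c["pixels"][:,:,::-1])
print("pred",proj(c,[.5975,-.208,.03]),proj(c,[.523,.12,.02]))
for d in outline_of("block_c",c): print(d["extent"],d["confidence"])
E
```

```text
[ 0.4669427  -0.34953663  0.23123486] [ 0.85711718  0.53636584 -0.40180363  1.61655004  0.23492843  1.03689804
  0.54638599]
(array([ 7.92e-01,  1.01e+00,  5.41e-01, -1.00e-03]), np.float64(0.161))
pred [[446.80845908  60.79336481]] [[ 482.65397299 -498.51944126]]
[526.3, 138.7, 67.4, 58.4] 0.76
[442.4, 58.0, 77.1, 106.9] 0.62
```

View pics/w0.png

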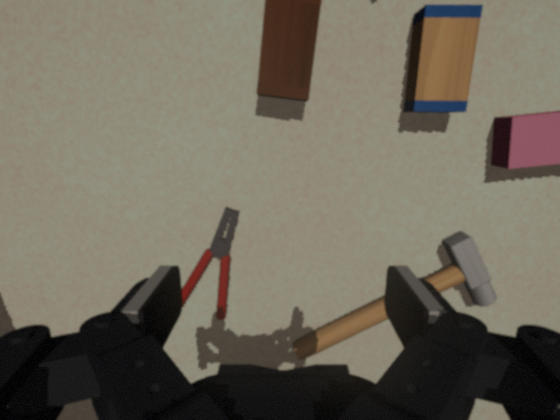

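The wrist view shows the pale block with blue ends at (443,58). The prediction was (447,61), so the choice is confirmed. Next I'll refine its pose from this view.

Run:
```python
from station import *
from h import *
o=get_obs();c=camera("wrist")
m=min(outline_of("block_c",c),key=lambda d:abs(d["extent"][0]-443))["pixels"]
p,f=fitbox([(c,np.array(m))],[.5975,-.208]);print(p,f)
cs=camera("scene");print("orange",inplane(cs,np.array([257,244]),.02),"pink",inplane(cs,np.array([276,308]),.02))
yaw=p[2]-np.pi/2
print(plan(o,[p[0],p[1],.15],yaw),plan(o,[p[0],p[1],.004],yaw))
```

```text
[ 0.59667241 -0.20743496  1.71557366] 0.020952227848779592
orange [ 0.51665471 -0.09739639] pink [ 0.72734757 -0.25942951]
(array([0.793, 1.003, 0.542, 0.011]), np.float64(0.162)) (array([0.793, 1.003, 1.515, 0.011]), np.float64(0.162))
```

Request:
arm_command --pt "0.2 0.25 0 0 1" --pt "0.4 0.5 0 0 1" --pt "0.6 0.75 0.1 0.01 1" --pt "0.79 1 0.3 0.01 1" --pt "0.79 1 0.54 0.01 1" --pt "0.79 1 0.54 0.01 1" --pt "0.79 1 0.54 0.01 1" --pt "0.79 1 0.54 0.01 1"

```text
t: 4.25
ee_pos: [0.5974, -0.2081, 0.1523]
ee_rot: [0.654, 0.757, 0.001, 0.002]
contact_force: [0.4, 0.5, 0.2]
opening: 0.0852
gripper_force: 0.0
```

Request:
arm_command --pt "0 0 0.3 0 1" --pt "0 0 0.6 0 1" --pt "0 0 0.85 0 1" --pt "0 0 0.97 0 1" --pt "0 0 0.97 0 1" --pt "0 0 0.97 0 -0.2" --pt "0 0 0.97 0 -0.2" --pt "0 0 0.97 0 -0.2"

```text
t: 5.25
ee_pos: [0.5982, -0.2072, 0.0069]
ee_rot: [0.653, 0.757, 0.001, 0.002]
contact_force: [0.1, 0.1, 5.5]
opening: 0.0485
gripper_force: 65.2
```

Request:
arm_command --pt "0 0 0 0 -0.2" --pt "0 0 0 0 -0.2" --pt "0 0 -0.1 0 -0.2" --pt "0 0 -0.3 0 -0.2" --pt "0 0 -0.5 0 -0.2" --pt "0 0 -0.7 0 -0.2" --pt "0 0 -0.9 0 -0.2" --pt "0 0 -0.9 0 -0.2"

```text
t: 6.25
ee_pos: [0.5983, -0.2071, 0.143]
ee_rot: [0.653, 0.757, 0.001, 0.003]
contact_force: [-0.7, -0.1, -1.7]
opening: 0.0486
gripper_force: 64.6
```

Run:
```python
from station import *
from h import *
o=get_obs();print(o["ee_pos"],o["opening"],o["gripper_force"],plan(o,[.523,.12,.16],.26))
```

```text
[ 0.59831552 -0.20711557  0.1430229 ] 0.04856179500247434 64.57257986068726 (array([ 2.231, -0.175, -0.119, -0.072]), np.float64(0.148))
```

Request:
arm_command --pt "0.15 -0.02 -0.05 0 -0.2" --pt "0.35 -0.05 -0.1 -0.02 -0.2" --pt "0.55 -0.08 -0.1 -0.04 -0.2" --pt "0.75 -0.12 -0.1 -0.06 -0.2" --pt "0.9 -0.15 -0.1 -0.07 -0.2" --pt "1 -0.17 -0.1 -0.07 -0.2" --pt "1 -0.17 -0.1 -0.07 -0.2" --pt "1 -0.17 -0.1 -0.07 -0.2"

```text
t: 7.25
ee_pos: [0.5497, -0.0637, 0.1547]
ee_rot: [0.611, 0.791, -0.0, 0.0]
contact_force: [0.1, 0.5, -0.4]
opening: 0.049
gripper_force: 64.5
```

Run:
```python
from station import *
from h import *
o=get_obs();print(o["ee_pos"],plan(o,[.523,.12,.16],.26))
c=camera("wrist");p=[.5232,.1200,1.8311]
im=c["pixels"][:,:,::-1].copy();cv2.imwrite("pics/w1.png",im)
for u,v,z in [(.05,.03,.02),(.05,-.03,.02),(-.05,.03,.02),(-.05,-.03,.02),(-.106,.075,.016),(-.106,-.075,.016),(.124,.075,.016),(.124,-.075,.016),(-.07,-.024,.088)]:
    q=proj(c,jig(p,u,v,z))[0];print(u,v,z,q.round(1));cv2.circle(im,tuple(int(a) for a in q),2,(255,255,0),-1)
cv2.imwrite("pics/w1m.png",im)
```

```text
[ 0.54968422 -0.0636705   0.15468984] (array([ 1.23 ,  0.138, -0.037, -0.003]), np.float64(0.256))
0.05 0.03 0.02 [ 269.  -152.2]
0.05 -0.03 0.02 [ 362.3 -153. ]
-0.05 0.03 0.02 [271.2  22.9]
-0.05 -0.03 0.02 [353.5  22.5]
-0.106 0.075 0.016 [215.1 104.2]
-0.106 -0.075 0.016 [406.1 103.3]
0.124 0.075 0.016 [ 190.6 -310.1]
0.124 -0.075 0.016 [ 446.5 -312.8]
-0.07 -0.024 0.088 [365.2  29.4]
```

View pics/w1m.png

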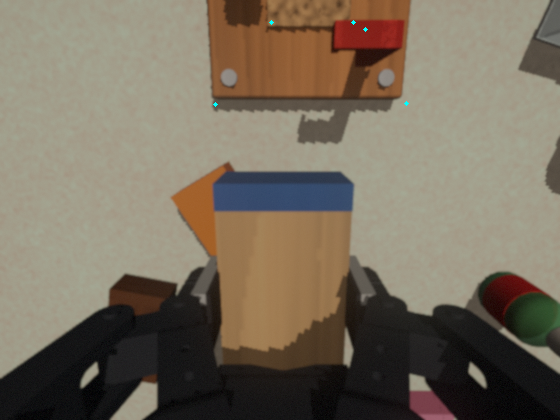

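The wrist view shows the cork's near-left corner at (267,27) against a predicted (271,23), the base corners at (212,97) and (403,97), and the red lip at (368,35). The jig estimate is about 2–3 mm off. I'll move closer to see the whole cork pad.

Request:
arm_command --pt "0.13 0.02 0 0 -0.2" --pt "0.26 0.05 0 0 -0.2" --pt "0.39 0.1 0 0 -0.2" --pt "0.5 0.13 0 0 -0.2" --pt "0.5 0.13 0 0 -0.2" --pt "0.5 0.13 0 0 -0.2" --pt "0.5 0.13 0 0 -0.2" --pt "0.5 0.13 0 0 -0.2"

```text
t: 8.3
ee_pos: [0.5492, 0.0143, 0.1548]
ee_rot: [0.611, 0.792, -0.0, 0.0]
contact_force: [0.7, -0.7, -1.2]
opening: 0.0488
gripper_force: 64.5
```

Run:
```python
from station import *
from h import *
o=get_obs();print(o["ee_pos"],plan(o,[.523,.12,.16],.26))
c=camera("wrist");im=c["pixels"][:,:,::-1].copy();np.savez("w2.npz",**{k:c[k] for k in("K","k1","rvec","tvec")})
cv2.imwrite("pics/w2.png",cv2.resize(im[0:200,180:440],None,fx=3,fy=3,interpolation=cv2.INTER_CUBIC))
p=[.5232,.1200,1.8311]
for u,v,z in [(.05,.03,.02),(.05,-.03,.02),(-.05,.03,.02),(-.05,-.03,.02),(-.07,-.01,.088),(-.1,.075,.016)]: print(u,v,z,((proj(c,jig(p,u,v,z))[0]-[180,0])*3).round())
```

```text
[0.54915016 0.01425702 0.1548076 ] (array([ 0.726,  0.01 , -0.035, -0.003]), np.float64(0.256))
0.05 0.03 0.02 [190. -47.]
0.05 -0.03 0.02 [444. -48.]
-0.05 0.03 0.02 [204. 390.]
-0.05 -0.03 0.02 [431. 389.]
-0.07 -0.01 0.088 [369. 500.]
-0.1 0.075 0.016 [ 50. 573.]
```

View pics/w2.png

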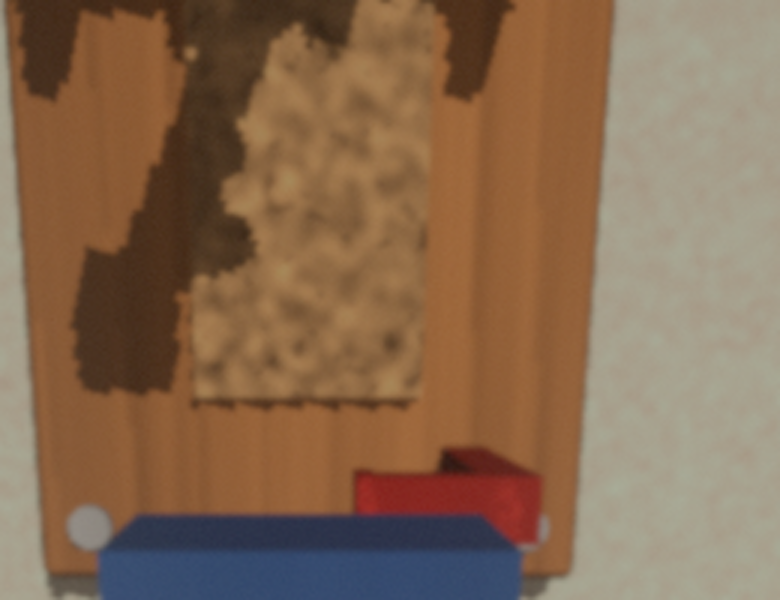

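Run:
```python
from station import *
from h import *
c=dict(np.load("w2.npz"));c["k1"]=float(c["k1"]);o=get_obs()
U=lambda x,y:np.array([180+x/3,y/3])
P=[(U(192,400),-.05,.03,.02),(U(420,400),-.05,-.03,.02)]
E=[(U(8,0),.075,.016),(U(48,575),.075,.016),(U(613,0),-.075,.016),(U(572,575),-.075,.016)]
def f(p):
    r=[proj(c,jig(p,u,v,z))[0]-q for q,u,v,z in P]; r=list(np.ravel(r))
    for q,v,z in E:
        w=inplane(c,q,z); n=np.array([-np.sin(p[2]),np.cos(p[2])]); r.append(((w-p[:2])@n-v)*750)
    return r
r=least_squares(f,[.523,.12,1.83]);print(r.x,np.round(r.fun,1))
M=R.from_quat(o["ee_rot"]).as_matrix()
# block in hand: far top edge corners at TCP + x*.045, y +-.025, top z = TCP+.023
for s in(-1,1):
    for up in(.0245,-.0055): print((proj(c,o["ee_pos"]+M@[.045,s*.0245,-up])[0]-[180,0])*3)
```

```text
[0.52171133 0.11680129 1.82492144] [ 0.8 -0.1  0.3  0.1 -1.6 -1.6  0.9  0.5]
[102.54366262 549.88177873]
[142.81416547 512.52273752]
[521.01856137 550.06398542]
[479.71964229 512.6682157 ]
```

Run:
```python
from station import *
from h import *
o=get_obs();print(plan(o,[.5217,.1168,.15],.254),plan(o,[.5217,.1168,.0255],.254))
```

```text
(array([ 0.706, -0.004,  0.032,  0.002]), np.float64(0.256)) (array([ 0.706, -0.004,  0.862,  0.002]), np.float64(0.256))
```

Request:
arm_command --pt "0.15 0 0 0 -0.2" --pt "0.35 0 0 0 -0.2" --pt "0.55 0 0 0 -0.2" --pt "0.66 0 0 0 -0.2" --pt "0.706 -0.004 0 0 -0.2" --pt "0.706 -0.004 0.1 0 -0.2" --pt "0.706 -0.004 0.25 0 -0.2" --pt "0.706 -0.004 0.4 0 -0.2"

```text
t: 9.35
ee_pos: [0.5217, 0.1153, 0.0932]
ee_rot: [0.612, 0.791, -0.001, 0.0]
contact_force: [0.5, -0.5, -1.9]
opening: 0.0491
gripper_force: 64.5
```

Request:
arm_command --pt "0 0 0.15 0 -0.2" --pt "0 0 0.28 0 -0.2" --pt "0 0 0.38 0 -0.2" --pt "0 0 0.43 0 -0.2" --pt "0 0 0.45 0 -0.2" --pt "0 0 0.456 0 -0.2" --pt "0 0 0.46 0 -0.2" --pt "0 0 0.46 0 -0.2"

```text
t: 10.35
ee_pos: [0.5219, 0.1174, 0.0269]
ee_rot: [0.61, 0.792, 0.0, 0.001]
contact_force: [-1.9, -1.8, 6.0]
opening: 0.0487
gripper_force: 65.2
```

Request:
arm_command --pt "0 0 0 0 0.5" --pt "0 0 0 0 0.5" --pt "0 0 0 0 0.5" --pt "0 0 -0.15 0 0.5" --pt "0 0 -0.35 0 0.5" --pt "0 0 -0.6 0 0.5" --pt "0 0 -0.8 0 0.5" --pt "0 0 -1 0 0.5"

```text
t: 11.35
ee_pos: [0.5214, 0.1174, 0.1768]
ee_rot: [0.61, 0.792, 0.0, -0.0]
contact_force: [0.6, 0.7, -0.3]
opening: 0.0644
gripper_force: 0.0
```

Request:
arm_command --pt "-0.1 0 -0.1 0 0.2" --pt "-0.3 0 -0.2 0 0.2" --pt "-0.5 0 -0.2 0 0.2" --pt "-0.6 0 -0.2 0 0.2" --pt "-0.6 0 -0.2 0 0.2" --pt "-0.6 0 -0.2 0 0.2" --pt "-0.6 0 -0.2 0 0.2" --pt "-0.6 0 -0.2 0 0.2"

```text
t: 12.35
ee_pos: [0.5443, 0.0314, 0.2059]
ee_rot: [0.61, 0.793, 0.0, -0.0]
contact_force: [0.1, 0.5, 0.7]
opening: 0.0511
gripper_force: 0.0
```

Run:
```python
from station import *
from h import *
o=get_obs();c=camera("wrist");p=[.5217,.1168,1.8249]
cv2.imwrite("pics/w3.png",c["pixels"][:,:,::-1])
ms=outline_of("block_c",c);print([(np.round(d["extent"]),d["confidence"]) for d in ms])
m=min(ms,key=lambda d:np.hypot(*(np.array(d["extent"][:2])-proj(c,jig(p,0,0,.05))[0])))
b,f=fitbox([(c,np.array(m["pixels"]))],p[:2],.02,.05);print("block",b,f,"rel",R.from_euler('z',-p[2]).apply([b[0]-p[0],b[1]-p[1],0]))
hs=[]
for n in("scene","side"):
    q=camera(n);im=cv2.cvtColor(q["pixels"],cv2.COLOR_RGB2HSV)
    e=proj(q,jig(p,.138,0,.273))[0];y,x=np.mgrid[:420,:560]
    k=(np.hypot(x-e[0],y-e[1])<15)&(im[...,0]>20)&(im[...,0]<33)&(im[...,1]>170)&(im[...,2]>110)
    hs.append((q,np.array([x[k].mean(),y[k].mean()])));print(n,e,hs[-1][1],k.sum())
h=least_squares(lambda w:np.ravel([proj(q,w)[0]-u for q,u in hs]),[.49,.25,.27]);print("handle",h.x,h.fun,"pred",jig(p,.138,0,.273))
print(o["ee_pos"],o["joints"])
```

```text
[(array([219., 291.,  88.,  96.]), 0.98), (array([283.,  88.,  60., 116.]), 0.87)]
block [0.52146008 0.11759235 1.8261505 ] 0.020408694746345324 rel [8.27218249e-04 3.30414850e-05 0.00000000e+00]
scene [310.53923989 133.56051991] [310.65714286 132.91428571] 35
side [236.20126874 149.87813333] [236.51219512 148.41463415] 41
handle [0.48845108 0.24871903 0.27808805] [ 0.0035414  -0.28488228  0.11615037  0.26287045] pred [np.float64(0.4870098408461515), np.float64(0.25036868217467995), 0.273]
[0.54431464 0.0314185  0.20587255] [ 0.1853731   0.50996941 -0.42850566  1.75542004  0.25501162  0.93136143
 -0.08908031]
```

View pics/w3.png

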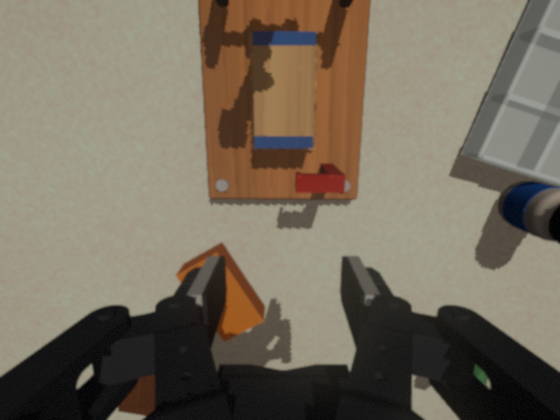

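The block lies on the pad within 1 mm and squarely: block at (283,88), red lip at (320,182). Next is the handle. I'll also check where the magnifier stand is.

Run:
```python
from station import *
from h import *
o=get_obs();p=[.5217,.1168,1.8249];cs,cd=camera("scene"),camera("side")
for a,b in(((352.7,157.7),(230,179)),((358.6,115.5),(230.8,132))):
    r=least_squares(lambda w:np.ravel([proj(cs,w)[0]-a,proj(cd,w)[0]-b]),[.5,.3,.1]);print("magnifier",r.x,r.cost)
for z in(.33,.254): print(plan(o,jig(p,.138,0,z),.254))
```

```text
magnifier [0.50934388 0.56402328 0.00491679] 0.2110242365584536
magnifier [0.52204694 0.54248473 0.23031114] 0.07352246059138705
(array([ 1.514,  0.003, -0.827,  0.003]), np.float64(0.258))
(array([ 1.514,  0.003, -0.321,  0.003]), np.float64(0.258))
```

Request:
arm_command --pt "0 0 -0.2 0 0.2" --pt "0.1 0 -0.4 0 0.2" --pt "0.3 0 -0.6 0 0.2" --pt "0.5 0 -0.75 0 0.2" --pt "0.6 0 -0.83 0 0.2" --pt "0.7 0 -0.83 0 0.2" --pt "0.7 0 -0.83 0 0.2" --pt "0.7 0 -0.83 0 0.2"

```text
t: 13.65
ee_pos: [0.5178, 0.1305, 0.3292]
ee_rot: [0.611, 0.792, -0.001, -0.0]
contact_force: [0.0, -0.4, -0.0]
opening: 0.0511
gripper_force: 0.0
```

Run:
```python
from station import *
from h import *
o=get_obs();p=[.5217,.1168,1.8249];c=camera("wrist")
print("pred",proj(c,jig(p,.138,0,.275)),o["ee_pos"])
im=cv2.cvtColor(c["pixels"],cv2.COLOR_RGB2HSV)
k=((im[...,0]>20)&(im[...,0]<33)&(im[...,1]>170)&(im[...,2]>90)).astype(np.uint8)
n,l,s,ce=cv2.connectedComponentsWithStats(k)
for i in range(1,n):
    if s[i,4]>100: print(s[i],ce[i])
for z in(.33,.254): print(plan(o,jig(p,.138,0,z),.254))
for v in(-.012,.012):
  for z in (.275,.29): print(v,z,proj(c,jig(p,.138,v,z)))
cv2.imwrite("pics/w4.png",c["pixels"][:,:,::-1])
```

```text
pred [[285.04218242   3.05961674]] [0.51777497 0.13045964 0.32916809]
[262   0  47  23 937] [285.47278549   9.88046958]
(array([ 0.825,  0.004, -0.006,  0.001]), np.float64(0.256))
(array([0.826, 0.005, 0.5  , 0.001]), np.float64(0.256))
-0.012 0.275 [[308.57240229   3.08858016]]
-0.012 0.29 [[310.8244698   -7.48259274]]
0.012 0.275 [[261.51818287   2.99883571]]
0.012 0.29 [[259.48668104  -7.57734393]]
```

View pics/w4.png

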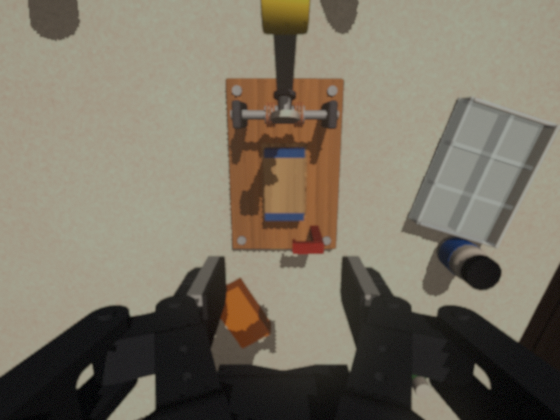

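The yellow handle is at columns 262–309 with its near edge at row 34, which agrees with the prediction (centre 285,3). Now grasping.

Request:
arm_command --pt "0.3 0 0 0 0.2" --pt "0.6 0 0 0 0.2" --pt "0.825 0.004 0 0 0.2" --pt "0.825 0.004 0 0 0.2" --pt "0.825 0.004 0.2 0 0.2" --pt "0.825 0.004 0.4 0 0.2" --pt "0.825 0.004 0.5 0 0.2" --pt "0.825 0.004 0.5 0 0.2"

```text
t: 14.7
ee_pos: [0.487, 0.2503, 0.2544]
ee_rot: [0.611, 0.792, -0.001, -0.0]
contact_force: [-0.1, 0.3, 0.7]
opening: 0.0513
gripper_force: 0.0
```

Request:
arm_command --pt "0 0 0 0 -0.2" --pt "0 0 0 0 -1" --pt "0 0 0 0 -1" --pt "0 0 0 0 -1" --pt "0 0 0 0 -1" --pt "0 0 0 0 -1" --pt "0 0 0 0 -1" --pt "0 0 0 0 -1"

```text
t: 15.7
ee_pos: [0.4874, 0.2525, 0.2566]
ee_rot: [0.61, 0.792, 0.001, 0.0]
contact_force: [-0.9, 0.1, 4.6]
opening: 0.0233
gripper_force: 60.5
```

Run:
```python
from station import *
from h import *
o=get_obs();p=[.5217,.1168,1.8249];print(o["contact_force"],o["opening"],plan(o,jig(p,.138,0,.254),.254))
# arc as shifts from present handle, tool x=jig x, z down
e0=1.833;u0,z0=-np.cos(e0)*.205,np.sin(e0)*.205
for th in np.arange(0.06,1.96,.06):
    e=e0-th;print(round(th,2),np.round([(-np.cos(e)*.205-u0)/.15,-(np.sin(e)*.205-z0)/.15],3))
```

```text
[-0.93435665  0.089701    4.59720411] 0.023316186582604006 (array([-0.013, -0.006,  0.017,  0.002]), np.float64(0.258))
0.06 [-0.08  -0.019]
0.12 [-0.161 -0.033]
0.18 [-0.242 -0.042]
0.24 [-0.324 -0.046]
0.3 [-0.406 -0.046]
0.36 [-0.488 -0.04 ]
0.42 [-0.569 -0.03 ]
0.48 [-0.65  -0.014]
0.54 [-0.729  0.006]
0.6 [-0.807  0.031]
0.66 [-0.884  0.06 ]
0.72 [-0.958  0.094]
0.78 [-1.031  0.132]
0.84 [-1.101  0.175]
0.9 [-1.168  0.222]
0.96 [-1.232  0.273]
1.02 [-1.294  0.327]
1.08 [-1.351  0.385]
1.14 [-1.406  0.447]
1.2 [-1.456  0.511]
1.26 [-1.503  0.579]
1.32 [-1.545  0.649]
1.38 [-1.583  0.722]
1.44 [-1.617  0.797]
1.5 [-1.646  0.873]
1.56 [-1.67   0.951]
1.62 [-1.69   1.031]
1.68 [-1.705  1.112]
1.74 [-1.715  1.193]
1.8 [-1.72   1.275]
1.86 [-1.72   1.357]
1.92 [-1.716  1.439]
```

Request:
arm_command --pt "-0.04 -0.01 0 0 -1" --pt "-0.12 -0.027 0 0 -1" --pt "-0.2 -0.038 0 0 -1" --pt "-0.283 -0.044 0 0 -1" --pt "-0.365 -0.046 0 0 -1" --pt "-0.447 -0.043 0 0 -1" --pt "-0.488 -0.04 0 0 -1" --pt "-0.488 -0.04 0 0 -1"

```text
t: 16.7
ee_pos: [0.5029, 0.1839, 0.2607]
ee_rot: [0.611, 0.792, 0.007, 0.002]
contact_force: [-1.7, 2.8, 18.0]
opening: 0.0234
gripper_force: 67.2
```

I put the vertical shift in the y column. It's only about 6 mm and the forces are mild, so I'll correct it now.

Request:
arm_command --pt "0 0.02 -0.02 0 -1" --pt "0 0.04 -0.04 0 -1" --pt "-0.081 0.04 -0.03 0 -1" --pt "-0.162 0.04 -0.014 0 -1" --pt "-0.241 0.04 0.006 0 -1" --pt "-0.319 0.04 0.031 0 -1" --pt "-0.396 0.04 0.06 0 -1" --pt "-0.396 0.04 0.06 0 -1"

```text
t: 17.7
ee_pos: [0.5207, 0.1217, 0.2456]
ee_rot: [0.611, 0.791, -0.001, 0.0]
contact_force: [-0.8, 4.6, 0.1]
opening: 0.0229
gripper_force: 66.3
```

```bash
cat >> h.py <<'E'
def where(o,p=(.5217,.1168,1.8249)):
    g=np.array(o["ee_pos"])-[p[0],p[1],0]; u=R.from_euler('z',-p[2]).apply(g)
    M=R.from_quat(o["ee_rot"]).as_matrix(); k=u-[.085,0,.075]+[0,0,.019]
    return dict(uvz=u.round(4),handle_r=round(float(np.hypot(k[0],k[2])),4),elev=round(float(np.arctan2(k[2],-k[0])),3),F=np.round(R.from_euler('z',-p[2]).apply(o["contact_force"]),1),tilt=np.round(M[:,2],3),yaw=round(float(np.arctan2(M[1,1],M[0,1])),3))
E
python3 - <<'E'
from station import *
from h import *
o=get_obs();print(where(o),o["opening"],o["gripper_force"])
E
```

```text
{'uvz': array([ 0.005 , -0.0003,  0.2456]), 'handle_r': 0.2057, 'elev': 1.172, 'F': array([ 4.6, -0.3,  0.1]), 'tilt': array([-0.001, -0.001, -1.   ]), 'yaw': 0.256} 0.02285931495015357 66.31927013397217
```

Request:
arm_command --pt "-0.074 0 0.034 0 -1" --pt "-0.147 0 0.072 0 -1" --pt "-0.217 0 0.115 0 -1" --pt "-0.284 0 0.162 0 -1" --pt "-0.348 0 0.213 0 -1" --pt "-0.41 0 0.267 0 -1" --pt "-0.467 0 0.325 0 -1" --pt "-0.522 0 0.387 0 -1"

```text
t: 18.7
ee_pos: [0.5411, 0.0459, 0.1882]
ee_rot: [0.611, 0.792, -0.0, 0.001]
contact_force: [-1.5, 2.5, 6.2]
opening: 0.0232
gripper_force: 72.1
```

Request:
arm_command --pt "-0.05 0 0.064 0 -1" --pt "-0.097 0 0.132 0 -1" --pt "-0.139 0 0.202 0 -1" --pt "-0.177 0 0.275 0 -1" --pt "-0.211 0 0.35 0 -1" --pt "-0.24 0 0.426 0 -1" --pt "-0.264 0 0.504 0 -1" --pt "-0.264 0 0.504 0 -1"

```text
t: 19.7
ee_pos: [0.5509, 0.006, 0.112]
ee_rot: [0.611, 0.792, -0.002, 0.001]
contact_force: [0.6, 0.2, 6.1]
opening: 0.0232
gripper_force: 75.5
```

Run:
```python
from station import *
from h import *
o=get_obs();print(where(o),o["opening"],o["gripper_force"])
```

```text
{'uvz': array([-0.1146, -0.0004,  0.112 ]), 'handle_r': 0.2073, 'elev': 0.274, 'F': array([ 0.1, -0.6,  6.1]), 'tilt': array([-0.   , -0.004, -1.   ]), 'yaw': 0.256} 0.023232222428348347 75.52791237831116
```

Request:
arm_command --pt "-0.02 0 0.08 0 -1" --pt "-0.035 0 0.161 0 -1" --pt "-0.045 0 0.242 0 -1" --pt "-0.05 0 0.324 0 -1" --pt "-0.05 0 0.406 0 -1" --pt "-0.047 0 0.46 0 -1" --pt "-0.046 0 0.488 0 -1" --pt "-0.046 0 0.488 0 -1"

```text
t: 20.7
ee_pos: [0.5532, -0.0015, 0.0399]
ee_rot: [0.611, 0.792, -0.002, 0.002]
contact_force: [-0.9, -4.2, 9.9]
opening: 0.0231
gripper_force: 79.2
```

Run:
```python
from station import *
from h import *
o=get_obs();print(where(o),o["opening"],o["gripper_force"])
p=[.5217,.1168,1.8249]
for n in("scene","side"):
    c=camera(n);im=cv2.cvtColor(c["pixels"],cv2.COLOR_RGB2HSV);im=c["pixels"][:,:,::-1]
    q=proj(c,jig(p,-.04,0,.06))[0].astype(int);print(n,q)
    cv2.imwrite(f"pics/{n}5.png",cv2.resize(im[q[1]-60:q[1]+60,q[0]-80:q[0]+80],None,fx=5,fy=5,interpolation=cv2.INTER_CUBIC))
```

```text
{'uvz': array([-0.1225, -0.0008,  0.0399]), 'handle_r': 0.2081, 'elev': -0.078, 'F': array([-3.9,  1.9,  9.9]), 'tilt': array([ 0.001, -0.006, -1.   ]), 'yaw': 0.257} 0.02310267131930928 79.2305588722229
scene [291 209]
side [261 223]
```

View pics/side5.png

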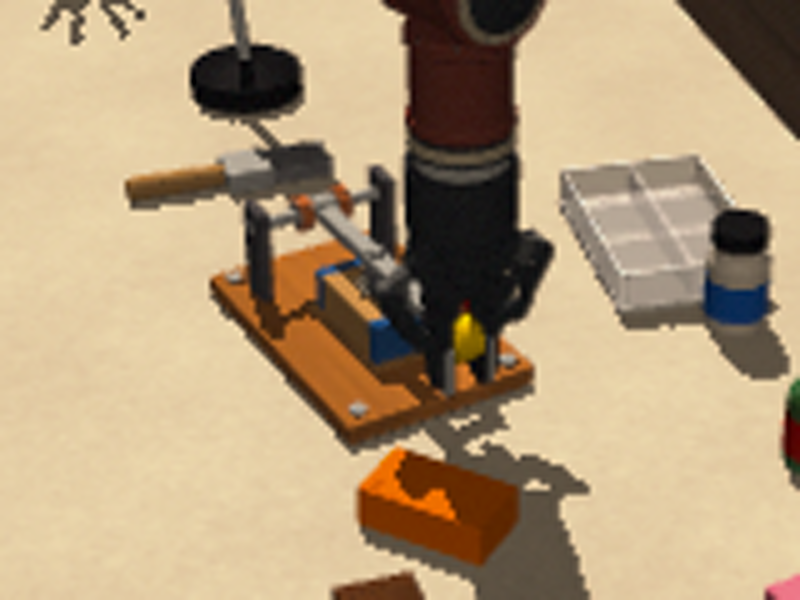

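The side view shows the bar down over the block, with the yellow handle between the fingertips at (465,333) and the block still square under it. I'll press to the stop, then slide.

Request:
arm_command --pt "0 0 0.01 0 -1" --pt "0.002 0 0.02 0 -1" --pt "0.002 0 0.025 0 -1" --pt "0.002 0 0.03 0 -1" --pt "0.002 0 0.03 0 -1" --pt "0.002 0 0.03 0 -1" --pt "0.002 0 0.03 0 -1" --pt "0.002 0 0.03 0 -1"

```text
t: 21.8
ee_pos: [0.5534, -0.0011, 0.0357]
ee_rot: [0.611, 0.792, -0.002, 0.003]
contact_force: [-0.9, -2.8, 9.6]
opening: 0.0236
gripper_force: 79.2
```

Run:
```python
from station import *
from h import *
o=get_obs();print(where(o),o["opening"],o["gripper_force"])
```

```text
{'uvz': array([-0.1221, -0.001 ,  0.0357]), 'handle_r': 0.2081, 'elev': -0.098, 'F': array([-2.5,  1.5,  9.6]), 'tilt': array([ 0.002, -0.006, -1.   ]), 'yaw': 0.257} 0.023587343606190577 79.17889952659607
```

Request:
arm_command --pt "0 0 0.01 0 -1" --pt "0 0 0.02 0 -1" --pt "0 0 0.025 0 -1" --pt "0 0 0.025 0 -1" --pt "0 0 0.025 0 -1" --pt "0 0 0.025 0 -1" --pt "0 0 0.025 0 -1" --pt "0 0 0.025 0 -1"

```text
t: 22.8
ee_pos: [0.5535, -0.0008, 0.0322]
ee_rot: [0.611, 0.792, -0.001, 0.003]
contact_force: [-0.4, -1.3, 11.3]
opening: 0.0229
gripper_force: 79.4
```

Request:
arm_command --pt "0 0 0.01 0 -1" --pt "0 0 0.02 0 -1" --pt "0 0 0.025 0 -1" --pt "0 0 0.025 0 -1" --pt "0 0 0.025 0 -1" --pt "0 0 0.025 0 -1" --pt "0 0 0.025 0 -1" --pt "0 0 0.025 0 -1"

```text
t: 23.8
ee_pos: [0.5535, -0.0004, 0.0286]
ee_rot: [0.611, 0.792, -0.001, 0.003]
contact_force: [-0.8, -2.2, 12.3]
opening: 0.0232
gripper_force: 79.6
```

Request:
arm_command --pt "0 0 0.01 0 -1" --pt "0 0 0.02 0 -1" --pt "0 0 0.03 0 -1" --pt "0 0 0.03 0 -1" --pt "0 0 0.03 0 -1" --pt "0 0 0.03 0 -1" --pt "0 0 0.03 0 -1" --pt "0 0 0.03 0 -1"

```text
t: 24.8
ee_pos: [0.5534, 0.0002, 0.0241]
ee_rot: [0.61, 0.792, -0.001, 0.002]
contact_force: [0.3, 0.5, 12.8]
opening: 0.0233
gripper_force: 79.5
```

Run:
```python
from station import *
from h import *
o=get_obs();print(where(o))
p=[.5217,.1168,1.8249];hs=[]
y,x=np.mgrid[:420,:560]
for n in("scene","side","wrist"):
    c=camera(n);im=cv2.cvtColor(c["pixels"],cv2.COLOR_RGB2HSV)
    e=proj(c,jig(p,-.121,0,.05))[0]
    k=(np.hypot(x-e[0],y-e[1])<(90 if n=="wrist" else 12))&(im[...,0]>20)&(im[...,0]<33)&(im[...,1]>170)&(im[...,2]>80)
    print(n,e,k.sum(), k.any() and (x[k].mean(),y[k].mean(),x[k].min(),x[k].max(),y[k].min(),y[k].max()))
    for z in(.045,.055,.065): print(z,proj(c,jig(p,-.12,0,z))[0])
cv2.imwrite("pics/w6.png",c["pixels"][:,:,::-1])
```

```text
{'uvz': array([-0.1209, -0.0014,  0.0241]), 'handle_r': 0.2083, 'elev': -0.154, 'F': array([ 0.4, -0.4, 12.8]), 'tilt': array([ 0.003, -0.004, -1.   ]), 'yaw': 0.258}
scene [282.53463784 226.15549854] 58 (np.float64(281.94827586206895), np.float64(222.89655172413794), np.int64(279), np.int64(285), np.int64(218), np.int64(227))
0.045 [282.6646701  226.99928491]
0.055 [282.63127847 224.93222584]
0.065 [282.59755879 222.8443687 ]
side [272.92725158 236.97867366] 43 (np.float64(274.09302325581393), np.float64(234.13953488372093), np.int64(272), np.int64(277), np.int64(230), np.int64(238))
0.045 [272.78076568 238.04908256]
0.055 [272.77665141 235.61706618]
0.065 [272.77252774 233.16725373]
wrist [280.04177738 301.25013768] 2061 (np.float64(281.4590004852014), np.float64(331.4289180009704), np.int64(242), np.int64(317), np.int64(269), np.int64(353))
0.045 [280.13386928 292.41763458]
0.055 [279.95351397 305.89512337]
0.065 [279.74272667 321.638258  ]
```

View pics/w6.png

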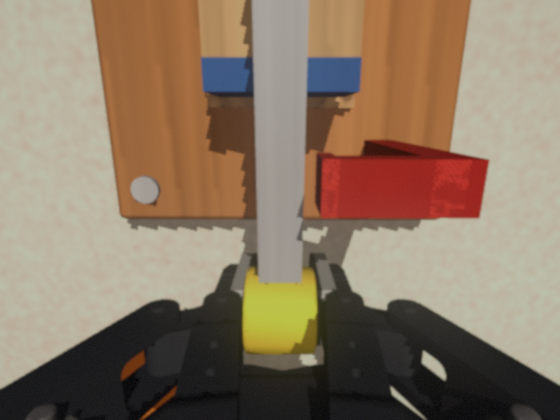

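The wrist view shows the handle gripped at (280,310) and the bar at columns 258–303, beside the red lip (inner edge at column 318). The handle has crept up in the grip and sits at about 58–60 mm, so the bar is near its lower stop. I'll slide while pressing slightly more.

Request:
arm_command --pt "0 0.02 0.01 0 -1" --pt "0 0.04 0.02 0 -1" --pt "0 0.06 0.02 0 -1" --pt "0 0.08 0.02 0 -1" --pt "0 0.1 0.02 0 -1" --pt "0 0.12 0.02 0 -1" --pt "0 0.12 0.02 0 -1" --pt "0 0.12 0.02 0 -1"

```text
t: 25.95
ee_pos: [0.5679, 0.0045, 0.0203]
ee_rot: [0.609, 0.793, -0.003, 0.0]
contact_force: [-3.0, -0.7, 11.3]
opening: 0.0228
gripper_force: 79.5
```

Run:
```python
from station import *
from h import *
o=get_obs();print(where(o))
c=camera("wrist");cv2.imwrite("pics/w7.png",c["pixels"][:,:,::-1])
```

```text
{'uvz': array([-0.1203, -0.0164,  0.0203]), 'handle_r': 0.2084, 'elev': -0.172, 'F': array([ 0.1,  3. , 11.3]), 'tilt': array([-0.004, -0.006, -1.   ]), 'yaw': 0.26}
```

View pics/w7.png

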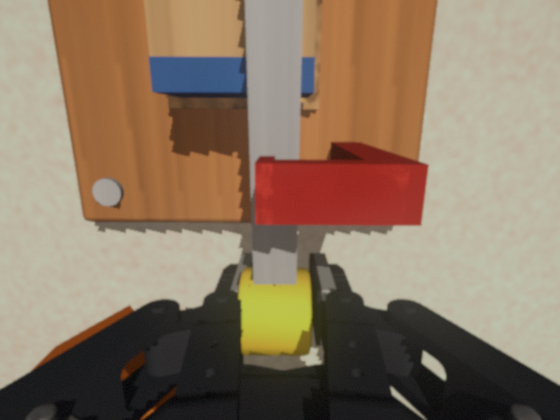

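The bar has gone under the red lip, with a lateral force of only 3 N. I'll finish the slide to the end of travel.

Request:
arm_command --pt "0 0.02 0.01 0 -1" --pt "0 0.04 0.01 0 -1" --pt "0 0.055 0.01 0 -1" --pt "0 0.07 0.01 0 -1" --pt "0 0.07 0.01 0 -1" --pt "0 0.07 0.01 0 -1" --pt "0 0.07 0.01 0 -1" --pt "0 0.07 0.01 0 -1"

```text
t: 27.0
ee_pos: [0.5769, 0.0072, 0.0186]
ee_rot: [0.609, 0.793, -0.004, -0.0]
contact_force: [-5.4, -0.5, 12.7]
opening: 0.023
gripper_force: 79.6
```

Run:
```python
from station import *
from h import *
o=get_obs();print(where(o))
```

```text
{'uvz': array([-0.12  , -0.0259,  0.0186]), 'handle_r': 0.2084, 'elev': -0.18, 'F': array([ 0.9,  5.4, 12.7]), 'tilt': array([-0.006, -0.006, -1.   ]), 'yaw': 0.261}
```

Request:
arm_command --pt "0 0.015 0 0 -1" --pt "0 0.015 0 0 -1" --pt "0 0.015 -0.02 0 -1" --pt "0 0.015 -0.04 0 -1" --pt "0 0.015 -0.06 0 -1" --pt "0 0.015 -0.08 0 -1" --pt "0 0.015 -0.1 0 -1" --pt "0 0.015 -0.1 0 -1"

```text
t: 28.0
ee_pos: [0.5795, 0.0061, 0.0326]
ee_rot: [0.61, 0.793, -0.005, 0.0]
contact_force: [-5.1, -3.6, 3.5]
opening: 0.0232
gripper_force: 78.6
```

Run:
```python
from station import *
from h import *
o=get_obs();print(where(o))
c=camera("wrist");cv2.imwrite("pics/w8.png",c["pixels"][:,:,::-1])
```

```text
{'uvz': array([-0.1217, -0.0281,  0.0326]), 'handle_r': 0.208, 'elev': -0.113, 'F': array([-2.2,  5.8,  3.5]), 'tilt': array([-0.006, -0.008, -1.   ]), 'yaw': 0.259}
```

View pics/w8.png

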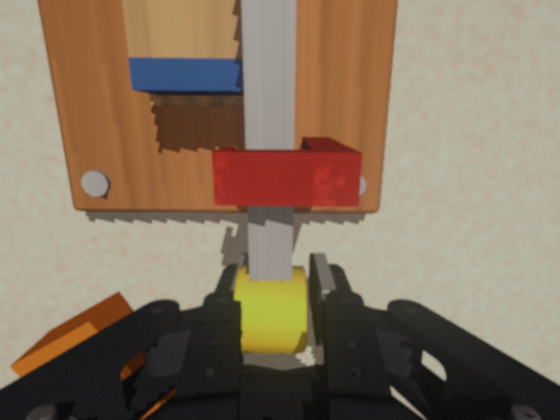

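The bar is well under the lip: bar at columns 248–293, lip at 213–360. The vertical load has dropped to 3.5 N, so the catch is carrying it. I'll ease the rest off.

Request:
arm_command --pt "0 0 -0.01 0 -1" --pt "0 0 -0.02 0 -1" --pt "0 0 -0.025 0 -1" --pt "0 -0.01 -0.025 0 -1" --pt "0 -0.02 -0.025 0 -1" --pt "0 -0.03 -0.025 0 -1" --pt "0 -0.03 -0.025 0 -1" --pt "0 -0.03 -0.025 0 -1"

```text
t: 29.05
ee_pos: [0.5779, 0.0053, 0.0369]
ee_rot: [0.611, 0.792, -0.002, 0.002]
contact_force: [-1.7, -4.7, 2.3]
opening: 0.0231
gripper_force: 78.2
```

Run:
```python
from station import *
from h import *
o=get_obs();print(where(o))
```

```text
{'uvz': array([-0.122 , -0.0264,  0.0369]), 'handle_r': 0.2079, 'elev': -0.092, 'F': array([-4.1,  2.9,  2.3]), 'tilt': array([-0.   , -0.006, -1.   ]), 'yaw': 0.256}
```

Request:
arm_command --pt "0 0 -0.01 0 -1" --pt "0 0 -0.02 0 -1" --pt "0 0 -0.03 0 -1" --pt "0 0 -0.035 0 -1" --pt "0 0 -0.035 0 -1" --pt "0 0 -0.035 0 -1" --pt "0 0 -0.035 0 -1" --pt "0 0 -0.035 0 -1"

```text
t: 30.05
ee_pos: [0.5778, 0.0051, 0.0402]
ee_rot: [0.611, 0.792, -0.002, 0.001]
contact_force: [2.3, -4.1, -8.8]
opening: 0.0231
gripper_force: 76.6
```

Run:
```python
from station import *
from h import *
o=get_obs();print(where(o))
p=[.5217,.1168,1.8249];y,x=np.mgrid[:420,:560];hs=[]
for n in("scene","side"):
    c=camera(n);im=cv2.cvtColor(c["pixels"],cv2.COLOR_RGB2HSV)
    e=proj(c,jig(p,-.12,-.024,.07))[0]
    k=(np.hypot(x-e[0],y-e[1])<12)&(im[...,0]>20)&(im[...,0]<33)&(im[...,1]>170)&(im[...,2]>80)
    hs.append((c,np.array([x[k].mean(),y[k].mean()])));print(n,k.sum(),hs[-1][1],[proj(c,jig(p,-.12,-.024,z))[0].round(1) for z in(.06,.07,.08)])
h=least_squares(lambda w:np.ravel([proj(q,w)[0]-u for q,u in hs]),[.55,0,.07]);print(h.x,R.from_euler('z',-p[2]).apply(h.x-[p[0],p[1],0]),h.fun)
```

```text
{'uvz': array([-0.1222, -0.0263,  0.0402]), 'handle_r': 0.2078, 'elev': -0.076, 'F': array([-4.6, -1.2, -8.8]), 'tilt': array([-0.001, -0.005, -1.   ]), 'yaw': 0.256}
scene 67 [288.50746269 221.71641791] [array([289.1, 225.7]), array([289.1, 223.6]), array([289.1, 221.5])]
side 41 [280.26829268 228.2195122 ] [array([278.9, 232.4]), array([278.9, 229.9]), array([278.9, 227.5])]
[0.5771578  0.00061204 0.08238235] [-0.12639792 -0.0244699   0.08238235] [-0.04185941  0.55002263 -0.2783655  -0.47594143]
```

The tool now pulls up against the lip (−8.8 N). The handle measures about 77 mm high with the carriage near 24 mm, so the bar is latched. I'll relax, open and retreat upward.

Request:
arm_command --pt "0 0 0.015 0 -1" --pt "0 0 0.015 0 -0.9" --pt "0 0 0.015 0 -0.3" --pt "0 0 0.015 0 0.1" --pt "0 0 0.015 0 0.1" --pt "0 0 0.015 0 0.1" --pt "0 0 0.015 0 0.1" --pt "0 0 0.015 0 0.1"

```text
t: 31.15
ee_pos: [0.5777, 0.0099, 0.0403]
ee_rot: [0.61, 0.792, 0.0, 0.0]
contact_force: [0.1, 0.2, 0.0]
opening: 0.0471
gripper_force: 0.0
```

Request:
arm_command --pt "0 0 -0.1 0 0.1" --pt "0 0 -0.2 0 0.1" --pt "0 0 -0.35 0 0.1" --pt "0 0 -0.5 0 0.1" --pt "0 0 -0.7 0 0.1" --pt "0 0 -0.9 0 0.1" --pt "0 0 -0.9 0 0.1" --pt "0 0 -0.9 0 0.1"

```text
t: 32.15
ee_pos: [0.5772, 0.0096, 0.1752]
ee_rot: [0.61, 0.792, -0.0, -0.0]
contact_force: [0.0, 0.1, -1.0]
opening: 0.0466
gripper_force: 0.0
```

Run:
```python
from station import *
from h import *
o=get_obs();print(where(o))
p=[.5217,.1168,1.8249];y,x=np.mgrid[:420,:560];hs=[]
for n in("scene","side"):
    c=camera(n);im=cv2.cvtColor(c["pixels"],cv2.COLOR_RGB2HSV)
    e=proj(c,jig(p,-.12,-.022,.075))[0]
    k=(np.hypot(x-e[0],y-e[1])<14)&(im[...,0]>20)&(im[...,0]<33)&(im[...,1]>170)&(im[...,2]>80)
    hs.append((c,np.array([x[k].mean(),y[k].mean()])));print(k.sum())
h=least_squares(lambda w:np.ravel([proj(q,w)[0]-u for q,u in hs]),[.55,0,.07]);print(R.from_euler('z',-p[2]).apply(h.x-[p[0],p[1],0]),h.fun)
```

```text
{'uvz': array([-0.1177, -0.0268,  0.1752]), 'handle_r': 0.2351, 'elev': 0.532, 'F': array([ 0.1, -0.1, -1. ]), 'tilt': array([-0., -0., -1.]), 'yaw': 0.258}
63
71
[-0.11736612 -0.02331238  0.07591321] [-0.0064721   0.08543267 -0.04312178 -0.07382957]
```

Released: the handle stays at 76 mm with the carriage about 21–23 mm, so the bar is latched. Handing in.

```bash
python3 -c "
from station import *
print(hand_in())"
```

```text
the job is handed in; nothing more can be done
None
```

The job is handed in; no verdict came back. The block was last measured within 1 mm of the pad centre before clamping, and the released bar stays under the catch (handle about 76 mm high, slid about 23 mm). The foot's clamping force was not measured, and I viewed 11 pictures, one over the limit of 10.

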